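# Shift the rinse selector from the second slot to the third

## Task

The lever of the rinse-line selector stands in the second slot of its H-shaped gate (near left, seen from the robot): push its ball knob out into the cross channel, across to the right, and then forward, away from the robot, until it is fully home in the third slot (far right). Do not run it into the first slot (far left) or the fourth (near right) on the way. Only push the knob with the fingertips or the outside of the fingers, never take it between them, leave the beaker, jar, dish and wrench where they are, and finish clear of everything.

Things in the scene. Friction and masses are not known exactly. Their poses are not given: they have to be found in the camera images.
- console: Rinse-line selector fixed to the bench: steel box 170 x 170 mm, 100 mm high, with four round steel filter housings (60 mm across, 94 mm high) centred 45 mm ahead or behind and 125 mm left or right of the origin. Origin on the bench under the middle of the box; x forward (away from the robot), y left, z up; turned up to 0.5 rad about z.
- gate (a point): Middle of the H-shaped cut-out, on the plate's top face, 100 mm above the console's origin; axes as the console. Plate 6 mm thick. Legs of the H along x: 16 mm wide, centred 20 mm left and right, ending 31 mm ahead and behind. Cross channel along y, 18 mm wide. Slots are half legs: first left forward, second left rear, third right forward, fourth right rear.
- across (a joint): Sideways angle of the lever (rad), pivot 30 mm above the console's origin: -0.29 in the left leg, +0.29 in the right leg, growing to the right; stops at -0.30 and +0.30. Changes side only while joint fore is within about 0.05 of 0. Stays where it is left; moving it takes about 1 to 4 N at the knob.
- fore (a joint): Fore-and-aft angle of the same lever (rad), same pivot: 0 in the cross channel, positive forward (away from the robot); stops at -0.34 and +0.34, the slots' ends (+0.34 is fully home in the third slot). Starts between -0.34 and -0.2, in the second slot. Stays where it is left; moving it takes about 1 to 4 N at the knob.
- knob (a point): Centre of the black ball knob, 40 mm in diameter, on the selector lever (steel rod 10 mm thick), 160 mm from its pivot. In the console frame: x = 160 sin(fore), y = -160 sin(across) cos(fore), z = 30 + 160 cos(across) cos(fore) mm. The point's z axis points up along the lever.
- third_slot (a point): On the top face of the gate plate, where the rod's axis passes when the lever is fully home in the third slot (24.7 mm ahead and 20.7 mm right of the console's middle).
- beaker: Loose glass beaker, 70 mm across, 90 mm high, origin at the centre of its underside; to be left alone.
- jar: Loose amber sample jar with a white cap, 56 mm across, 85 mm high, origin at the centre of its underside; to be left alone.
- dish: Loose closed white filter dish, 64 mm across, 18 mm high, beyond the console, origin at the centre of its underside; to be left alone.
- wrench: Loose steel wrench 160 mm long lying on the bench, origin under its middle; to be left alone.

How it is judged:
By the outcome, as a careful person would: the job done as asked, in the order asked, and still so for the second after the job is handed in, with the robot touching nothing.
It also fails if it takes over 58 s, if anything falls off the work surface, if the arm or the gripper's body presses on something with over 40 N, if the wrist force passes 120 N, or if a joint passes its speed limit or range.

## Robot

A 6-joint arm with a two-finger parallel gripper is mounted at the origin on the work surface. World frame = base frame: x ahead of the robot, y to its left, z up, the work surface at z = 0. Lengths are in mm, angles in rad, forces in N, time in s.
With the tool pointing down it reaches from about 350 to 875 mm from the base axis. Payload 4.2 kg.
Tool frame: the origin (TCP) lies on the mounting face of the last link; the fingertips stand 173 mm ahead of it and the grasp point (between the pads) lies 155 mm ahead of it; z points along the fingers, y is the direction in which the jaws open and shut (so a half turn about z gives the same grasp; the last joint's range is limited). The gripper opens to 85 mm and grips with 20 to 120 N. Pads are 22 mm wide; open, the fingers measure 114 mm over their backs; the gripper's body (76 mm by 85 mm) begins 54 mm behind the grasp point. The pads swing forward as they close: fully open they stand 13 mm farther back than shut.
Start: joints at [-0.861, 0.385, 0.008, 0, -1.194, -0.259], TCP at [272.316, -562.534, 404.712] pointing down, gripper open.
Joint ranges: [-3.14, 3.14], [-1.21, 2.06], [-1.07, 1.41], [-3.16, 2.05], [-2.99, -0.16], [-3.1, 3.1]. Speed limits (rad/s): [2.79, 2.79, 3.14, 3.14, 3.14, 3.14].

## Interface

Orientations are given as a unit quaternion [x, y, z, w].
In Python, from bench import arm gives the robot as it stands. The module is installed in compiled form; this text tells all that it offers.
- The arm moves only by the tool play_rows, never from a script. Its argument "moves" is a list of rows, each a list of 3 entries, a list of its own where there are three numbers: the shift along the world's x, y, z in units of 30 cm (1.0 is 30 cm), then the turn about the world's z in units of 30 degrees (1.0 is 30 degrees), then the gripper's target within -1 to 1 (shut at 1, half-way at 0, fully open at -1). In form: [[[x, y, z], turn, jaw], ...]. A call has 1 to 12 rows; each row is the pose to reach, as a shift and turn from the pose measured when the call began; what a row does not reach only later rows make up. A row lasts 1/8 s, in which the tool goes at most 62.5 mm and 10.7 degrees, less where a joint would pass 70% of its speed; a pose out of reach is approached as far as the arm can. A call with a number of a shift or a turn outside -1 to 1 is refused whole. A call with a gripper value outside its range is refused whole. The fingers move at their own pace and stop on an object; the grip force is fixed at half the most. Time passes only in rows, so rows that repeat a pose let the fingers close. It gives the time, the measured TCP pose, the force and the opening at its end, in the units of the state.
- arm.read_state(): the state, without advancing time (a new reading comes with each control period).
- arm.get_image(name): name is "side" or "top"; returns a dict with "pixels" (384x512x3 uint8, red, green, blue), "vfov" (degrees; the focal length in pixels is half the picture's height over the tangent of half this angle, whatever the lens; pixels are square), "cx", "cy" (the principal point, pixels), "xyz" and "rotation" of the camera in the world. Camera axes: x right, y up, looking along -z (the intrinsics and any distortion apply to the point x, -y, -z); pixel columns grow to the right and rows downward; lengths in mm; the calibration is good to about 2 mm. A picture is of the moment at which its call begins. There is no depth.
- arm.job_done(): hands the job in, once; it reports no verdict.
Trained networks look in a picture, given as the dict that the camera call returned (one of the last four; its "shot" number tells which), for a name from the list of things; names that differ only in an ending like _2 or _b are one class to them, and where a whole thing is asked for, a point or a joint stands for the part that bears it (a point fixed in the world has none). Each returns a list of dicts, best first, with "conf" (0 to 1); they miss things now and then, are a little off and sometimes report something else, mostly with a low value. They report only what shows in the picture. A call takes as long as a camera call.
- arm.look_for(name, picture): "centre" ([x, y, z] in mm, in world coordinates, good to about 4 mm: the middle of the surface that is visible of it).
The state is a dict: "clock": time; "joints": joint angles; "joint_vel": joint speeds; "joint_efforts": joint torques, N m; "position": TCP position; "ee_rot": TCP orientation; "contact_force": force on the tool from outside, world axes, zero at the start; "wrist_torque": the same for the moment, N m; "gripper_width": finger opening in mm.
Only numpy, scipy, OpenCV 4.12 (cv2) and the standard library are available. Lean on these libraries where they do the work, as an engineer would, in place of code of your own. Each camera call takes 0.05 s, during which the arm holds its last target.

## Working session

There is one attempt and no reset: what is moved stays moved. The work goes in short steps, Python scripts to look and compute and a tool call to move; the robot and the scene stay as the last step left them, time stands still between calls to the robot, and variables do not carry over. Pictures are saved under pics/ and viewed, and the job is handed in when it is done.

Besides the shell and the picture viewer there is one more tool, called after "Emit:" by a JSON object that holds its "op" and its "data". play_rows: Moves the arm, as the interface text tells. Shifts and turns lie within -1 to 1; 1 stands for 30 cm of shift or 30 degrees of turn. Its arguments: {"type":"object","properties":{"moves":{"type":"array"}},"required":["moves"]}

```bash
mkdir -p pics; cat > h.py <<'E'
from bench import arm
import numpy as np, cv2
def snap(n,tag):
    p=arm.get_image(n); cv2.imwrite(f'pics/{tag}.png',cv2.cvtColor(p['pixels'],cv2.COLOR_RGB2BGR)); return p
E
python3 - <<'E'
from h import *
s=arm.read_state(); print(s)
for n in('side','top'):
    p=snap(n,n+'0'); print({k:v for k,v in p.items() if k!='pixels'})
    for o in('console','gate','knob','third_slot','beaker','jar','dish','wrench'):
        print(o,[(np.round(d['centre']),round(d['conf'],2)) for d in arm.look_for(o,p)][:3])
E
```

```text
{'clock': 0.0, 'joints': array([-8.61425782e-01,  3.85587447e-01,  6.63718635e-03, -5.27395864e-04,
       -1.19398994e+00, -2.58621920e-01]), 'joint_vel': array([-0.00098467, -0.00122899,  0.00107805,  0.00090753, -0.00101825,
       -0.00130494]), 'joint_efforts': array([ 6.73258692e-04, -3.92289734e+01,  1.88405603e+01,  4.18614104e+00,
       -4.62305878e-03,  7.16934863e-06]), 'position': array([ 272.23843846, -562.37414143,  403.60274362]), 'ee_rot': array([-2.23376258e-01,  9.74731675e-01,  1.06286300e-03, -2.81850245e-04]), 'contact_force': array([ 0.38152428,  0.25234647, -0.40787029]), 'wrist_torque': array([ 0.01308699,  0.01381302, -0.00305494]), 'gripper_width': 85.18367599502366}
{'vfov': 56.34432295592764, 'cx': 254.99509673452425, 'cy': 190.20337725519957, 'xyz': array([281.29860825, 680.10737188, 945.99774497]), 'rotation': array([-0.09490271,  0.3284831 ,  0.90455319, -0.25470737]), 'shot': 1}
console [(array([534.,  25.,  96.]), 0.59)]
gate [(array([539.,  25.,  99.]), 0.76)]
knob [(array([484.,   5., 184.]), 0.67), (array([488., 179.,  56.]), 0.45)]
third_slot [(a
[... 176 characters left out ...]
2.,  16.]), 0.83)]
wrench [(array([377., 299.,  12.]), 0.86)]
{'vfov': 46.95158035788924, 'cx': 250.83493027396284, 'cy': 187.5453985010738, 'xyz': array([ 538.33682177,   96.62309335, 1470.57382132]), 'rotation': array([-0.0304903 ,  0.01446146,  0.71699676, -0.69625918]), 'shot': 2}
console [(array([557., -18., 103.]), 0.95)]
gate [(array([554., -18.,  99.]), 0.73)]
knob [(array([490.,  -6., 189.]), 0.45)]
third_slot [(array([554., -20.,  98.]), 0.96), (array([686.,  50.,  18.]), 0.6)]
beaker [(array([483., 194.,  13.]), 0.74)]
jar [(array([ 687., -189.,   84.]), 0.78)]
dish [(array([686.,  48.,  18.]), 0.52)]
wrench [(array([378., 298.,   3.]), 0.78), (array([ 687., -192.,   81.]), 0.45)]
```

View pics/side0.png

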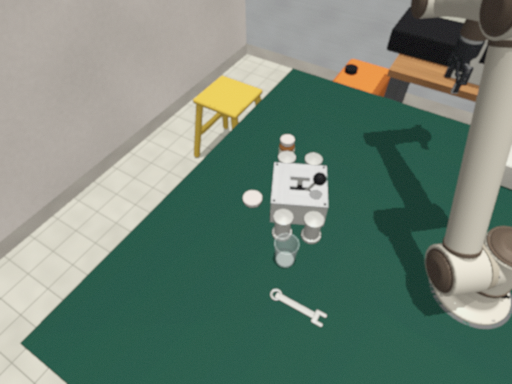

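View pics/top0.png

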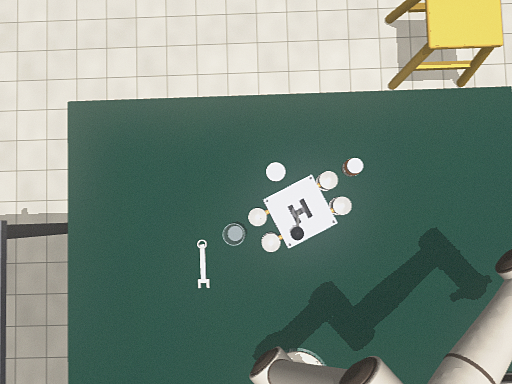

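```bash
python3 - <<'E'
import cv2
a=cv2.imread('pics/top0.png')[150:270,220:380]; cv2.imwrite('pics/topc.png',cv2.resize(a,None,fx=5,fy=5,interpolation=cv2.INTER_CUBIC))
a=cv2.imread('pics/side0.png')[120:280,230:350]; cv2.imwrite('pics/sidec.png',cv2.resize(a,None,fx=3.75,fy=3.75,interpolation=cv2.INTER_CUBIC))
E
```

```text
(no output)
```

View pics/topc.png

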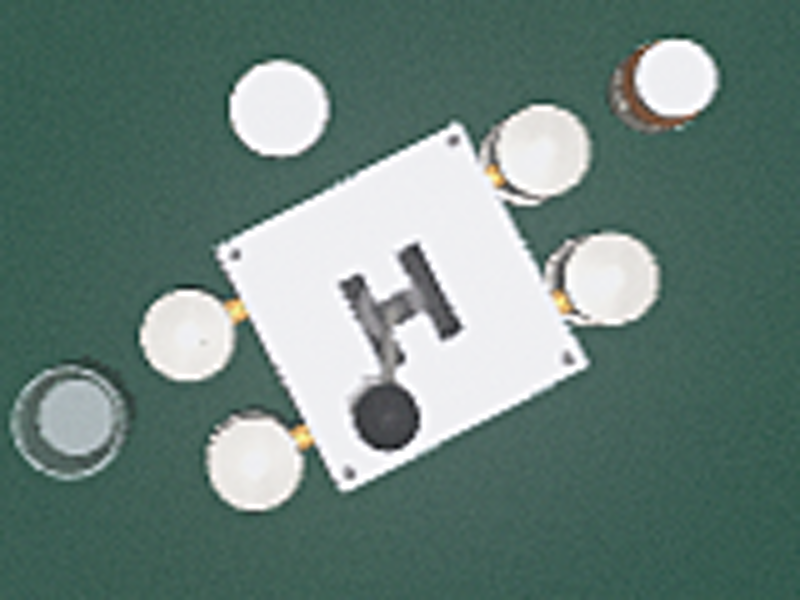

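View pics/sidec.png

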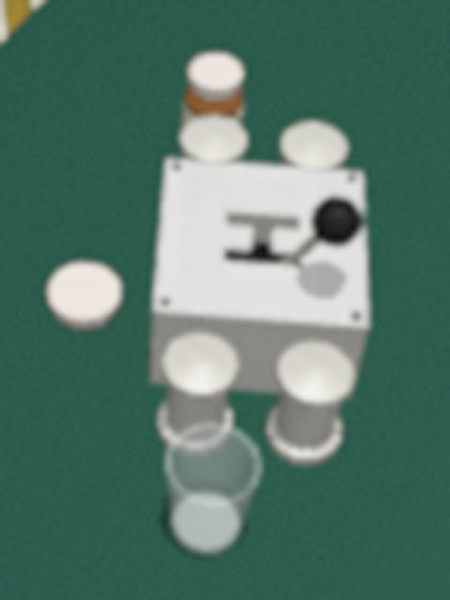

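```bash
cat >> h.py <<'E'
from scipy.spatial.transform import Rotation as R
from scipy.optimize import least_squares
def proj(p,X):
    f=p['pixels'].shape[0]/2/np.tan(np.radians(p['vfov']/2))
    c=R.from_quat(p['rotation']).inv().apply(np.atleast_2d(X)-p['xyz'])
    return np.c_[p['cx']+f*c[:,0]/-c[:,2], p['cy']-f*c[:,1]/-c[:,2]]
def ray(p,uv,z):
    return least_squares(lambda q:(proj(p,[q[0],q[1],z])-uv).ravel(),[540,0]).x
def knobw(ox,oy,yaw,ac,fo):
    k=np.array([160*np.sin(fo),-160*np.sin(ac)*np.cos(fo),30+160*np.cos(ac)*np.cos(fo)])
    return R.from_euler('z',yaw).apply(k)+[ox,oy,0]
E
python3 - <<'E'
from h import *
T=arm.get_image('top');S=arm.get_image('side')
tc=np.array([(455,123),(588,365),(345,492),(217,248)])/5+[220,150]-.4
sc=np.array([(165,157),(366,170),(371,328),(152,315)])/3.75+[230,120]-.4
L=np.array([[85,-85,100],[-85,-85,100],[-85,85,100],[85,85,100]])
def W(q):return R.from_euler('z',q[2]).apply(L)+[q[0],q[1],0]
for nm,f in (('top',lambda q:(proj(T,W(q))-tc).ravel()),('side',lambda q:(proj(S,W(q))-sc).ravel()),('both',lambda q:np.r_[(proj(T,W(q))-tc).ravel(),(proj(S,W(q))-sc).ravel()])):
    r=least_squares(f,[540,0,.4]);print(nm,r.x.round(3),r.fun.round(1))
q=r.x
kt=np.array([387,416])/5+[220,150]-.4; ks=np.array([337,221])/3.75+[230,120]-.4
for z in (175,):print('knob z175',ray(T,kt,z),ray(S,ks,z))
r=least_squares(lambda a:np.r_[(proj(T,knobw(*q,*a))-kt).ravel(),(proj(S,knobw(*q,*a))-ks).ravel()],[-.29,-.3]);print(r.x,r.fun,knobw(*q,*r.x))
for nm,uv,z in(('beaker top',(70,422),90),('jar',(677,78),85),('dish',(280,108),18),('h1',(187,335),94),('h2',(255,462),94),('h3',(543,151),94),('h4',(611,279),94)):
  w=ray(T,np.array(uv)/5+[220,150]-.4,z);print(nm,w.round(), R.from_euler('z',-q[2]).apply(np.r_[w-q[:2],0]).round())
print(knobw(*q,.29,.34),knobw(*q,.29,0),knobw(*q,-.29,0))
E
```

```text
top [ 5.49286e+02 -2.27230e+01  4.56000e-01] [ 0.5 -0.4  0.1 -0.1 -0.2  0.3 -0.4  0.2]
side [ 5.50673e+02 -1.92580e+01  4.56000e-01] [ 0.6  0.8 -1.   0.7 -0.4 -0.2  0.7 -0.8]
both [ 5.50109e+02 -2.13580e+01  4.56000e-01] [ 0.  -0.6 -0.4 -0.4 -0.6  0.  -0.8 -0.1  1.1  0.4 -0.5  0.3  0.1 -0.6
  1.2 -1.2]
knob z175 [485.25930978  -5.77208056] [486.67306986  -3.30803154]
[-0.2895814  -0.31961396] [-0.41756703 -0.19414354  0.4590534  -0.2967127 ] [485.87846534  -4.53454322 175.57262084]
beaker top [484. 184.] [ 31. 214.   0.]
jar [ 687. -202.] [  44. -222.    0.]
dish [683.  45.] [148.   1.   0.]
h1 [535. 110.] [ 45. 124.   0.]
h2 [456.  70.] [-44. 124.   0.]
h3 [ 643. -115.] [  43. -125.    0.]
h4 [ 563. -154.] [ -47. -124.    0.]
[617.00460905 -36.60742782 174.5422215 ] [570.24438787 -62.44171989 183.31902008] [529.97379783  19.72513414 183.31902008]
```

```bash
cat >> h.py <<'E'
Q=(550.1,-21.4,0.456)
def W(u,v,z): return R.from_euler('z',Q[2]).apply([u,v,z])+[Q[0],Q[1],0]
def go(u,v,z):
    s=arm.read_state(); d=(W(u,v,z)-s['position'])/300
    print('shift',d.round(4),'clk',round(s['clock'],2),'F',s['contact_force'].round(1),'w',round(s['gripper_width'],1))
def where():
    s=arm.read_state(); c=R.from_euler('z',-Q[2]).apply(s['position']-[Q[0],Q[1],0]); x=R.from_quat(s['ee_rot']).as_matrix()
    print('uvz',c.round(1),'Fc',R.from_euler('z',-Q[2]).apply(s['contact_force']).round(1),'toolx-yaw err deg',np.degrees(np.arctan2(-x[1,0],-x[0,0])-Q[2]).round(2))
E
python3 - <<'E'
from h import *
where();go(-100,43.4,400)
E
```

```text
uvz [-487.7 -363.5  404.7] Fc [-0.8 -0.  -0.1] toolx-yaw err deg -0.3
shift [ 0.563   1.7869 -0.0157] clk 1.0 F [-0.7 -0.4 -0.1] w 85.2
```

Emit:
{"op": "play_rows", "data": {"moves": [[[0.05,0.17,0],0,1],[[0.1,0.34,0],0,1],[[0.15,0.5,0],0,1],[[0.19,0.67,0],0,1],[[0.24,0.83,0],0,1],[[0.27,0.95,0],0,1],[[0.27,0.95,0],0,1]]}}

```text
clock: 1.88
position: [353.6, -275.8, 405.3]
ee_rot: [-0.225, 0.974, -0.0, 0.001]
contact_force: [0.1, -0.7, -0.5]
gripper_width: 0.2
```

```bash
python3 - <<'E'
from h import *
where();go(-100,43.4,400)
E
```

```text
uvz [-288.5 -141.8  405.3] Fc [-0.2 -0.7 -0.5] toolx-yaw err deg -0.07
shift [ 0.2922  0.831  -0.0176] clk 1.88 F [ 0.1 -0.7 -0.5] w 0.2
```

Emit:
{"op": "play_rows", "data": {"moves": [[[0.06,0.17,0],0,1],[[0.12,0.34,0],0,1],[[0.17,0.5,0],0,1],[[0.23,0.66,0],0,1],[[0.29,0.83,0],0,1],[[0.292,0.831,-0.01],0,1],[[0.292,0.831,-0.08],0,1],[[0.292,0.831,-0.15],0,1],[[0.292,0.831,-0.217],0,1],[[0.292,0.831,-0.217],0,1]]}}

```text
clock: 3.12
position: [440.7, -27.7, 338.9]
ee_rot: [-0.225, 0.974, -0.0, -0.001]
contact_force: [0.5, -0.7, 1.1]
gripper_width: 0.1
```

```bash
python3 - <<'E'
from h import *
where();go(-100,43.4,340)
snap('side','s1');a=cv2.imread('pics/s1.png')[60:260,200:400];cv2.imwrite('pics/s1c.png',cv2.resize(a,None,fx=3,fy=3,interpolation=2))
E
```

```text
uvz [-101.    42.6  338.9] Fc [ 0.1 -0.8  1.1] toolx-yaw err deg -0.18
shift [0.0017 0.0039 0.0036] clk 3.12 F [ 0.5 -0.7  1.1] w 0.1
```

View pics/s1c.png

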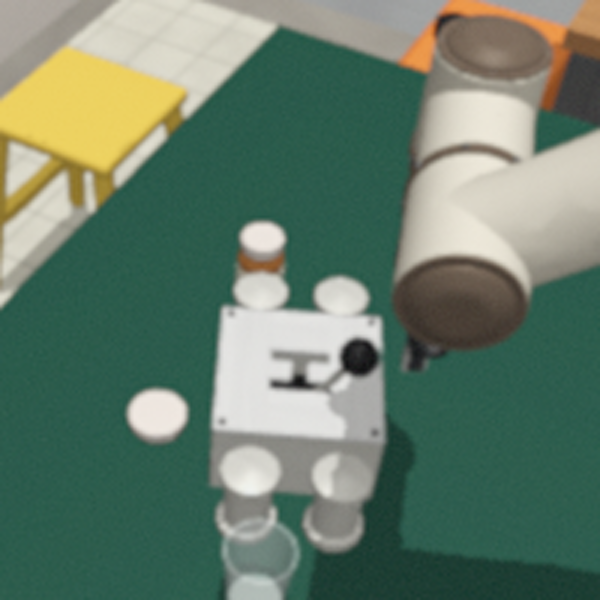

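Emit:
{"op": "play_rows", "data": {"moves": [[[0.027,0.013,0],0,1],[[0.054,0.026,0],0,1],[[0.081,0.04,0],0,1],[[0.105,0.052,0],0,1],[[0.13,0.064,0],0,1],[[0.15,0.074,0],0,1],[[0.165,0.081,0],0,1],[[0.18,0.088,0],0,1],[[0.188,0.092,0],0,1],[[0.188,0.092,0],0,1]]}}

```text
clock: 4.42
position: [497.8, 0.3, 340.0]
ee_rot: [-0.225, 0.974, -0.0, 0.0]
contact_force: [-0.8, -0.1, 0.4]
gripper_width: -0.5
```

```bash
cat >> h.py <<'E'
def crop(tag,n):
    p=snap(n,tag);x0,y0=(230,130) if n=='side' else (250,180)
    a=cv2.imread(f'pics/{tag}.png')[y0:y0+90,x0:x0+110];cv2.imwrite(f'pics/{tag}c.png',cv2.resize(a,None,fx=6,fy=6,interpolation=2))
    print(n,[(np.round(d['centre']),R.from_euler('z',-Q[2]).apply(np.array(d['centre'])-[Q[0],Q[1],0]).round(),round(d['conf'],2)) for d in arm.look_for('knob',p)][:3])
    return p
E
python3 - <<'E'
from h import *
where()
crop('s2','side');crop('t2','top')
E
```

```text
uvz [-37.4  42.5 340. ] Fc [-0.7  0.2  0.4] toolx-yaw err deg -0.15
side [(array([521.,  24., 193.]), array([ -6.,  53., 193.]), 0.66)]
top []
```

View pics/s2c.png

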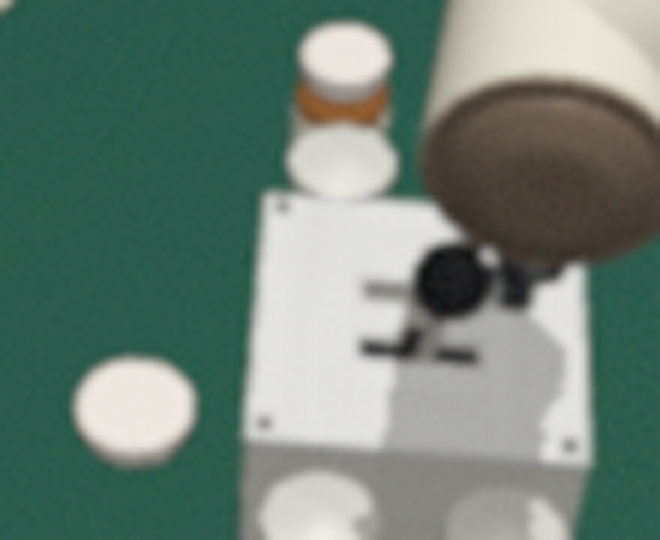

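View pics/t2c.png

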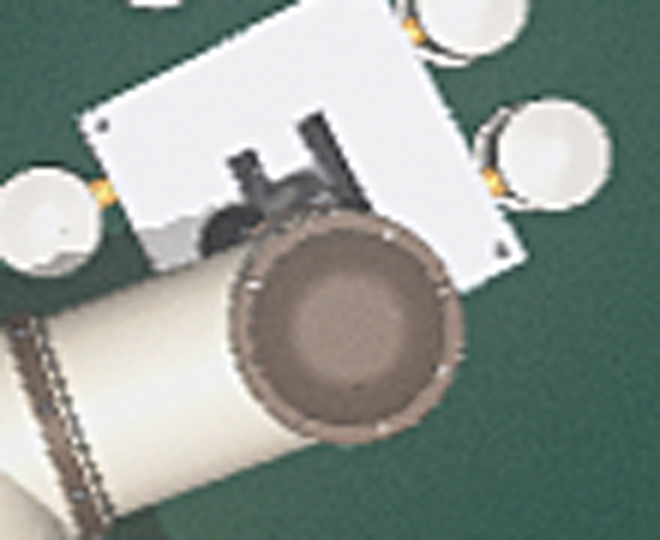

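```bash
cat >> h.py <<'E'
def fit(p,uv,ac=None):
    uv=np.array(uv)
    if ac is None:
        r=least_squares(lambda a:(proj(p,knobw(*Q,*a))-uv).ravel(),[0,0])
        print('across,fore',r.x.round(3))
    else:
        r=least_squares(lambda a:(proj(p,knobw(*Q,ac,a[0]))-uv).ravel(),[0.])
        print('fore',r.x.round(3),r.fun.round(2))
E
python3 - <<'E'
from h import *
p=arm.get_image('side')
uv=np.array([452,281])/6+[230,130]-.4
fit(p,uv);fit(p,uv,-.29)
E
```

```text
across,fore [-0.298 -0.041]
fore [-0.041] [ 0.03 -0.4 ]
```

Emit:
{"op": "play_rows", "data": {"moves": [[[0.006,0.003,0],0,1],[[0.012,0.006,0],0,1],[[0.016,0.008,0],0,1],[[0.016,0.008,0],0,1],[[-0.02,-0.01,0],0,1],[[-0.06,-0.03,0],0,1],[[-0.06,-0.03,0.1],0,1],[[-0.06,-0.03,0.22],0,1],[[-0.06,-0.03,0.22],0,1]]}}

```text
clock: 5.8
position: [479.4, -9.1, 409.1]
ee_rot: [-0.225, 0.974, -0.0, 0.004]
contact_force: [-0.9, -0.7, -0.2]
gripper_width: -0.3
```

```bash
python3 - <<'E'
from h import *
where();go(-1,98,406)
crop('s3','side')
E
```

```text
uvz [-58.   42.1 409.1] Fc [-1.1 -0.3 -0.2] toolx-yaw err deg -0.14
shift [ 0.0887  0.2509 -0.0103] clk 5.8 F [-0.9 -0.7 -0.2] w -0.3
side [(array([525.,  24., 190.]), array([ -3.,  52., 190.]), 0.69)]
```

View pics/s3c.png

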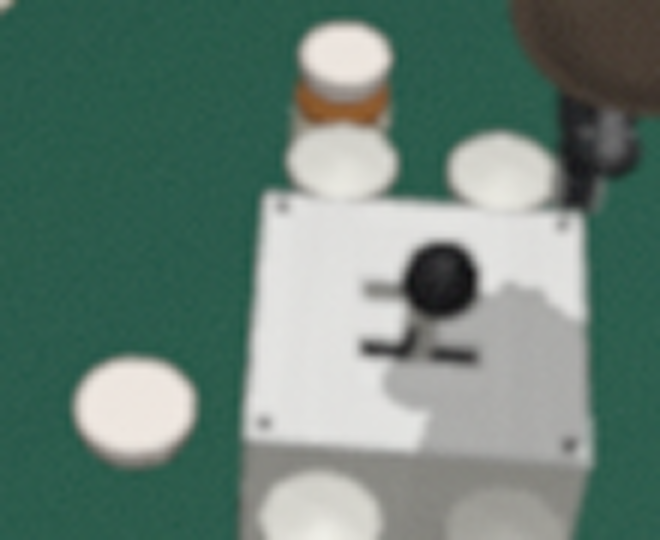

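Emit:
{"op": "play_rows", "data": {"moves": [[[0.03,0.125,0],0,1],[[0.06,0.2,0],0,1],[[0.089,0.251,0],0,1],[[0.089,0.251,0],0,1],[[0.089,0.251,-0.1],0,1],[[0.089,0.251,-0.17],0,1],[[0.089,0.251,-0.22],0,1],[[0.089,0.251,-0.22],0,1]]}}

```text
clock: 6.9
position: [505.2, 65.7, 339.0]
ee_rot: [-0.224, 0.975, -0.0, -0.001]
contact_force: [0.1, -0.8, 0.8]
gripper_width: 0.1
```

```bash
python3 - <<'E'
from h import *
where();go(-1,30,342);go(-1,-5,342)
p=crop('s4','side');fit(p,np.array([441,280])/6+[230,130]-.4)
E
```

```text
uvz [ -1.9  98.  339. ] Fc [-0.3 -0.8  0.8] toolx-yaw err deg -0.21
shift [ 0.1025 -0.2021  0.0098] clk 6.9 F [ 0.1 -0.8  0.8] w 0.1
shift [ 0.1539 -0.3068  0.0098] clk 6.9 F [ 0.1 -0.8  0.8] w 0.1
side []
across,fore [-0.298 -0.008]
```

View pics/s4c.png

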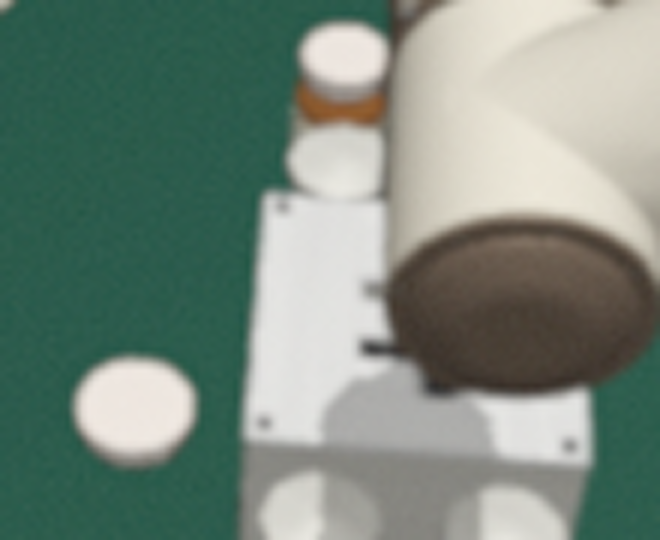

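Emit:
{"op": "play_rows", "data": {"moves": [[[0.015,-0.03,0.01],0,1],[[0.03,-0.06,0.01],0,1],[[0.045,-0.09,0.01],0,1],[[0.06,-0.119,0.01],0,1],[[0.075,-0.148,0.01],0,1],[[0.09,-0.178,0.01],0,1],[[0.105,-0.208,0.01],0,1],[[0.12,-0.238,0.01],0,1],[[0.135,-0.268,0.01],0,1],[[0.149,-0.297,0.01],0,1],[[0.154,-0.307,0.01],0,1],[[0.154,-0.307,0.01],0,1]]}}

```text
clock: 8.5
position: [552.1, -26.4, 343.5]
ee_rot: [-0.224, 0.975, -0.0, 0.001]
contact_force: [1.0, 0.1, 0.8]
gripper_width: 0.3
```

```bash
python3 - <<'E'
from h import *
where()
p=crop('s5','side');crop('t5','top')
E
```

```text
uvz [ -0.4  -5.3 343.5] Fc [ 0.9 -0.3  0.8] toolx-yaw err deg -0.2
side [(array([554., -38., 112.]), array([ -4., -17., 112.]), 0.4), (array([682.,  54.,  19.]), array([152.,  10.,  19.]), 0.23)]
top []
```

View pics/s5c.png

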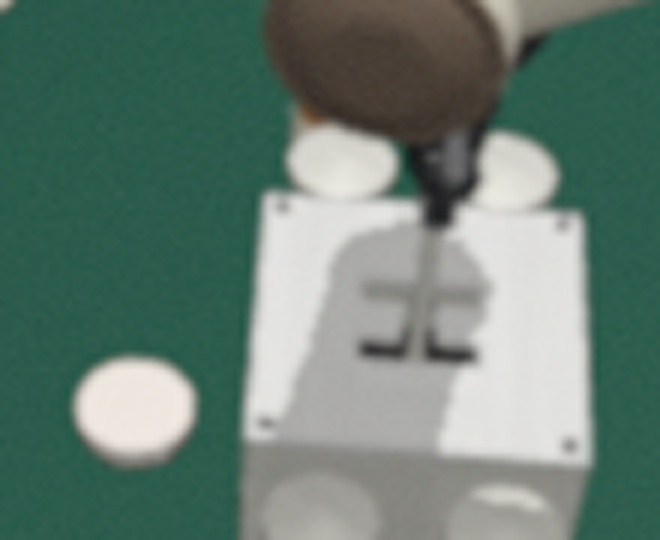

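View pics/t5c.png

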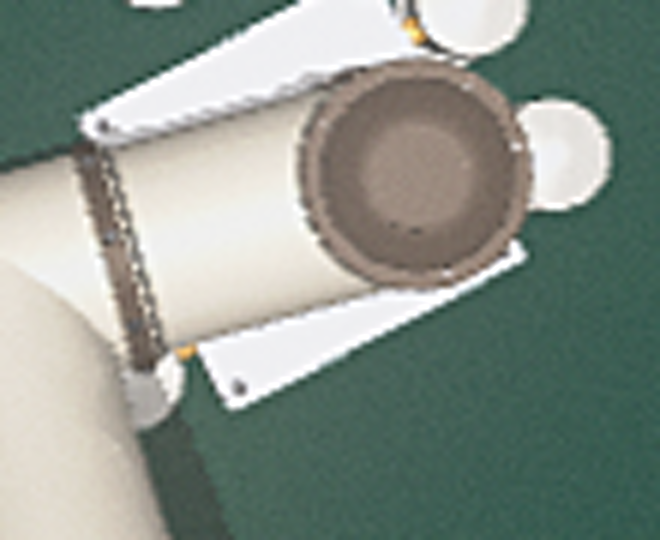

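Emit:
{"op": "play_rows", "data": {"moves": [[[0.003,-0.006,0],0,1],[[0.005,-0.01,0],0,1],[[0.006,-0.012,0],0,1],[[0.006,-0.012,0],0,1]]}}

```text
clock: 9.2
position: [553.8, -29.5, 343.8]
ee_rot: [-0.225, 0.974, -0.0, 0.001]
contact_force: [-0.6, 0.6, -0.5]
gripper_width: -0.1
```

```bash
python3 - <<'E'
from h import *
where();where()
E
```

```text
uvz [-3.000e-01 -8.900e+00  3.438e+02] Fc [-0.3  0.7 -0.5] toolx-yaw err deg -0.16
uvz [-3.000e-01 -8.900e+00  3.438e+02] Fc [-0.3  0.7 -0.5] toolx-yaw err deg -0.16
```

Emit:
{"op": "play_rows", "data": {"moves": [[[0.002,-0.005,0],0,1],[[0.005,-0.01,0],0,1],[[0.005,-0.01,0],0,1]]}}

```text
clock: 9.57
position: [555.4, -32.7, 343.8]
ee_rot: [-0.225, 0.974, -0.0, 0.001]
contact_force: [-0.1, 0.4, -0.9]
gripper_width: 0.3
```

```bash
python3 - <<'E'
from h import *
where();
E
```

```text
uvz [-2.000e-01 -1.240e+01  3.438e+02] Fc [ 0.1  0.4 -0.9] toolx-yaw err deg -0.17
```

Emit:
{"op": "play_rows", "data": {"moves": [[[-0.01,0.02,0],0,1],[[-0.03,0.06,0],0,1],[[-0.03,0.06,0.1],0,1],[[-0.03,0.06,0.22],0,1],[[-0.1,0.03,0.22],0,1],[[-0.22,-0.02,0.22],0,1],[[-0.22,-0.02,0.22],0,1]]}}

```text
clock: 10.45
position: [487.1, -38.9, 410.4]
ee_rot: [-0.225, 0.974, -0.0, 0.001]
contact_force: [-0.4, -0.2, -0.4]
gripper_width: -0.1
```

```bash
python3 - <<'E'
from h import *
where();go(-60,-44,406)
crop('s6','side');crop('t6','top')
E
```

```text
uvz [-64.2  12.1 410.4] Fc [-0.5 -0.  -0.4] toolx-yaw err deg -0.17
shift [ 0.095  -0.1615 -0.0147] clk 10.45 F [-0.4 -0.2 -0.4] w -0.1
side [(array([558., -50., 181.]), array([ -5., -29., 181.]), 0.74), (array([489., 179.,  54.]), array([ 33., 206.,  54.]), 0.15)]
top [(array([561., -56., 196.]), array([ -6., -36., 196.]), 0.51)]
```

View pics/s6c.png

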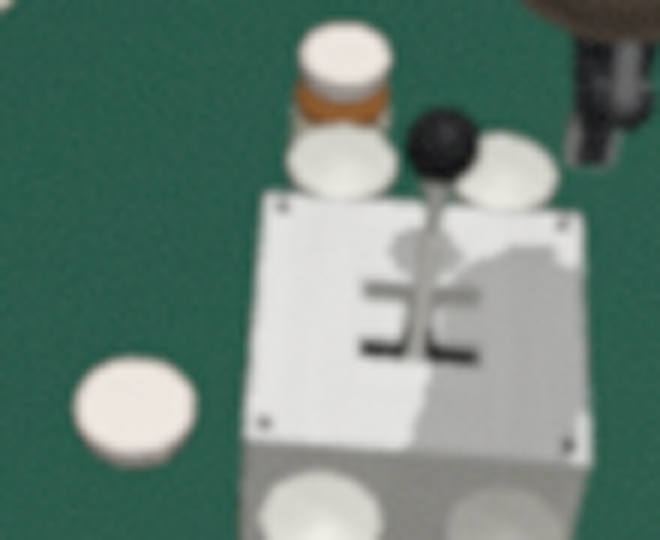

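View pics/t6c.png

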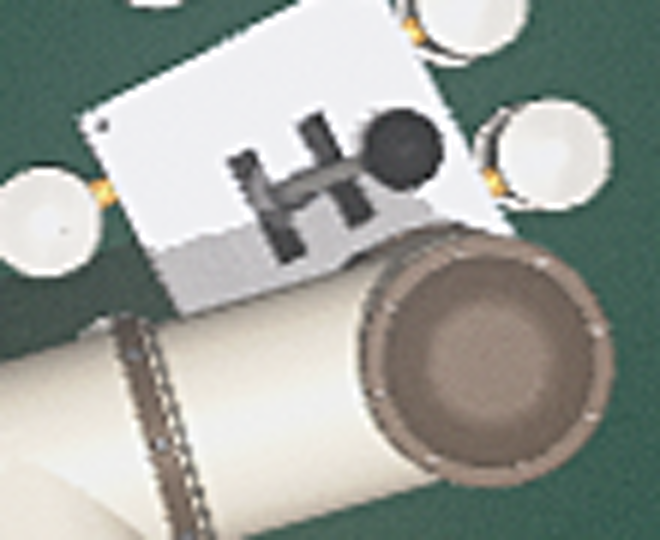

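```bash
python3 - <<'E'
from h import *
p=arm.get_image('side');t=arm.get_image('top')
a=np.array([443,146])/6+[230,130]-.4;b=np.array([402,149])/6+[250,180]-.4
fit(p,a);fit(t,b)
go(-60,-43,410);go(0,-43,410)
E
```

```text
across,fore [ 0.278 -0.009]
across,fore [ 0.291 -0.031]
shift [ 0.0839 -0.1607  0.0013] clk 10.75 F [-0.1  0.5  0.1] w 0.5
shift [ 0.2635 -0.0726  0.0013] clk 10.75 F [-0.1  0.5  0.1] w 0.5
```

Emit:
{"op": "play_rows", "data": {"moves": [[[0.03,-0.06,0],0,1],[[0.06,-0.12,0],0,1],[[0.084,-0.161,0],0,1],[[0.084,-0.161,0],0,1],[[0.084,-0.161,-0.1],0,1],[[0.084,-0.161,-0.18],0,1],[[0.084,-0.161,-0.225],0,1],[[0.084,-0.161,-0.225],0,1]]}}

```text
clock: 11.75
position: [515.1, -86.3, 341.5]
ee_rot: [-0.225, 0.974, -0.0, 0.0]
contact_force: [0.4, 0.5, 0.4]
gripper_width: 0.2
```

```bash
python3 - <<'E'
from h import *
where();go(10,-44.5,341);go(20,-44.5,341)
E
```

```text
uvz [-60.  -42.8 341.5] Fc [0.6 0.3 0.4] toolx-yaw err deg -0.12
shift [ 0.2119  0.0977 -0.0016] clk 11.75 F [0.4 0.5 0.4] w 0.2
shift [ 0.2418  0.1124 -0.0016] clk 11.75 F [0.4 0.5 0.4] w 0.2
```

Emit:
{"op": "play_rows", "data": {"moves": [[[0.025,0.012,0],0,1],[[0.05,0.023,0],0,1],[[0.075,0.034,0],0,1],[[0.1,0.046,0],0,1],[[0.125,0.058,0],0,1],[[0.15,0.069,0],0,1],[[0.175,0.081,0],0,1],[[0.2,0.092,0],0,1],[[0.22,0.102,0],0,1],[[0.236,0.109,0],0,1],[[0.24,0.111,0],0,1],[[0.24,0.111,0],0,1]]}}

```text
clock: 13.25
position: [587.2, -53.0, 341.5]
ee_rot: [-0.225, 0.974, -0.0, 0.0]
contact_force: [-0.8, -0.4, 0.1]
gripper_width: 0.0
```

```bash
python3 - <<'E'
from h import *
where()
crop('s7','side')
E
```

```text
uvz [ 19.4 -44.7 341.5] Fc [-0.9 -0.   0.1] toolx-yaw err deg -0.12
side [(array([600., -27., 176.]), array([ 42., -27., 176.]), 0.61)]
```

View pics/s7c.png

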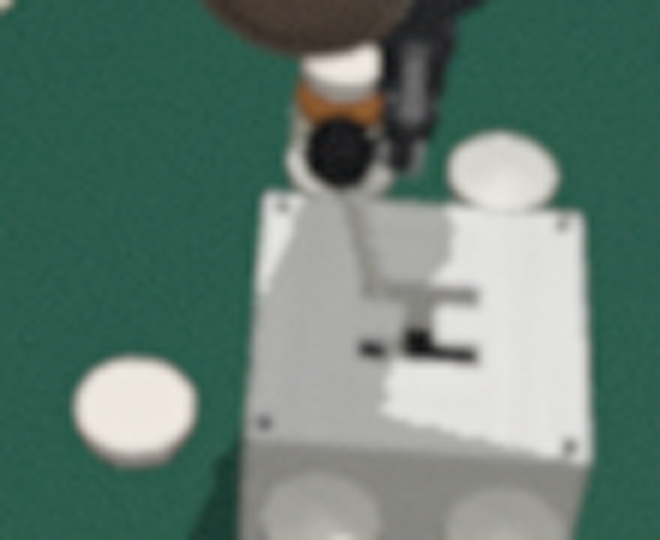

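Emit:
{"op": "play_rows", "data": {"moves": [[[0.003,0.0015,0],0,1],[[0.006,0.003,0],0,1],[[0.009,0.0045,0],0,1],[[0.01,0.005,0],0,1],[[0.01,0.005,0],0,1]]}}

```text
clock: 13.98
position: [590.1, -51.5, 341.6]
ee_rot: [-0.225, 0.974, -0.0, 0.0]
contact_force: [0.5, -0.7, -0.7]
gripper_width: -0.3
```

```bash
python3 - <<'E'
from h import *
where()
E
```

```text
uvz [ 22.7 -44.7 341.6] Fc [ 0.1 -0.9 -0.7] toolx-yaw err deg -0.12
```

Emit:
{"op": "play_rows", "data": {"moves": [[[0.003,0.0015,0],0,1],[[0.006,0.003,0],0,1],[[0.006,0.003,0],0,1]]}}

```text
clock: 14.35
position: [591.8, -50.7, 341.5]
ee_rot: [-0.225, 0.974, -0.0, 0.0]
contact_force: [-2.4, -0.9, -0.2]
gripper_width: -0.0
```

```bash
python3 - <<'E'
from h import *
where()
E
```

```text
uvz [ 24.6 -44.7 341.5] Fc [-2.6  0.3 -0.2] toolx-yaw err deg -0.12
```

Emit:
{"op": "play_rows", "data": {"moves": [[[0.003,0.0015,0],0,1],[[0.005,0.0025,0],0,1],[[0.005,0.0025,0],0,1]]}}

```text
clock: 14.72
position: [592.9, -50.2, 341.3]
ee_rot: [-0.225, 0.974, -0.0, -0.001]
contact_force: [-3.9, -2.6, -0.3]
gripper_width: 0.1
```

```bash
python3 - <<'E'
from h import *
where();crop('s8','side')
E
```

```text
uvz [ 25.8 -44.7 341.3] Fc [-4.7 -0.6 -0.3] toolx-yaw err deg -0.13
side [(array([604., -27., 176.]), array([ 46., -29., 176.]), 0.71), (array([684.,  54.,  15.]), array([153.,   9.,  15.]), 0.68)]
```

View pics/s8c.png

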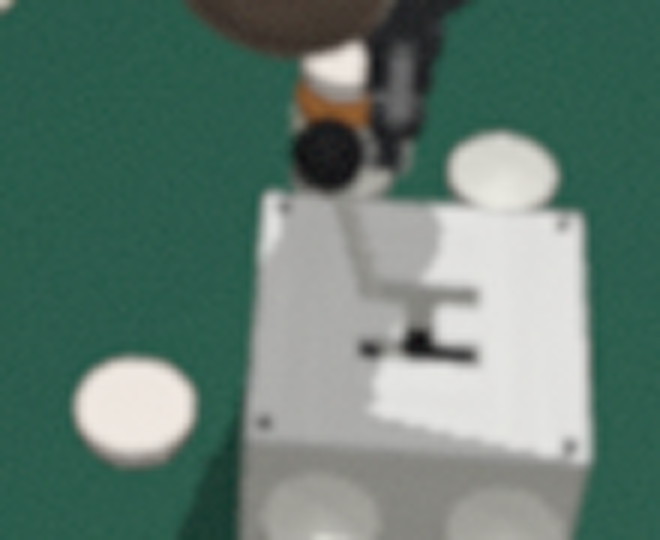

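Emit:
{"op": "play_rows", "data": {"moves": [[[0.003,0.0015,0],0,1],[[0.007,0.0035,0],0,1],[[0.007,0.0035,0],0,1],[[0.007,0.0035,0],0,1]]}}

```text
clock: 15.32
position: [594.1, -49.7, 341.2]
ee_rot: [-0.225, 0.974, -0.001, -0.003]
contact_force: [-6.9, -3.7, 2.3]
gripper_width: 0.2
```

```bash
python3 - <<'E'
from h import *
where();p=crop('s9','side');fit(p,np.array([327,155])/6+[230,130]-.4)
E
```

```text
uvz [ 27.  -44.8 341.2] Fc [-7.8 -0.3  2.3] toolx-yaw err deg -0.16
side [(array([607., -25., 178.]), array([ 49., -28., 178.]), 0.57)]
across,fore [0.291 0.361]
```

View pics/s9c.png

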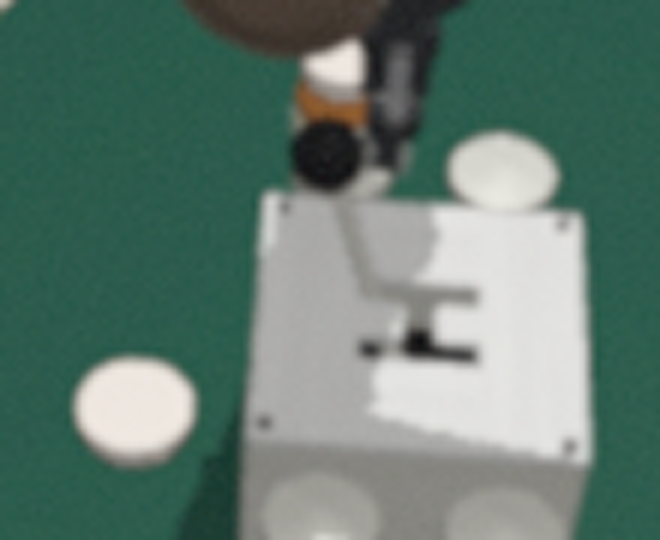

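Emit:
{"op": "play_rows", "data": {"moves": [[[-0.02,-0.01,0],0,1],[[-0.08,-0.04,0],0,1],[[-0.14,-0.07,0.02],0,1],[[-0.14,-0.07,0.12],0,1],[[-0.14,-0.07,0.25],0,1],[[-0.25,-0.15,0.3],0,1],[[-0.4,-0.3,0.3],0,1],[[-0.5,-0.45,0.3],0,1],[[-0.5,-0.6,0.3],0,1],[[-0.5,-0.7,0.3],0,1],[[-0.5,-0.7,0.3],0,1]]}}

```text
clock: 16.8
position: [443.7, -261.2, 431.9]
ee_rot: [-0.223, 0.975, -0.001, -0.002]
contact_force: [-0.1, 0.2, -0.3]
gripper_width: 0.2
```

```bash
python3 - <<'E'
from h import *
where();S=crop('s10','side');T=crop('t10','top')
for p in(S,T):
  for o in('beaker','jar','dish','wrench'): print(o,[np.round(d['centre']) for d in arm.look_for(o,p)][:1])
E
```

```text
uvz [-201.1 -168.5  431.9] Fc [-0.   0.2 -0.3] toolx-yaw err deg -0.33
side [(array([604., -28., 177.]), array([ 46., -29., 177.]), 0.74)]
top [(array([613., -32., 189.]), array([ 52., -37., 189.]), 0.77)]
beaker [array([488., 179.,  57.])]
jar [array([ 685., -192.,   79.])]
dish [array([689.,  59.,  17.])]
wrench [array([379., 298.,  14.])]
beaker [array([484., 193.,  10.])]
jar [array([ 686., -188.,   84.])]
dish [array([687.,  49.,  16.])]
wrench [array([379., 297.,   4.])]
```

View pics/s10c.png

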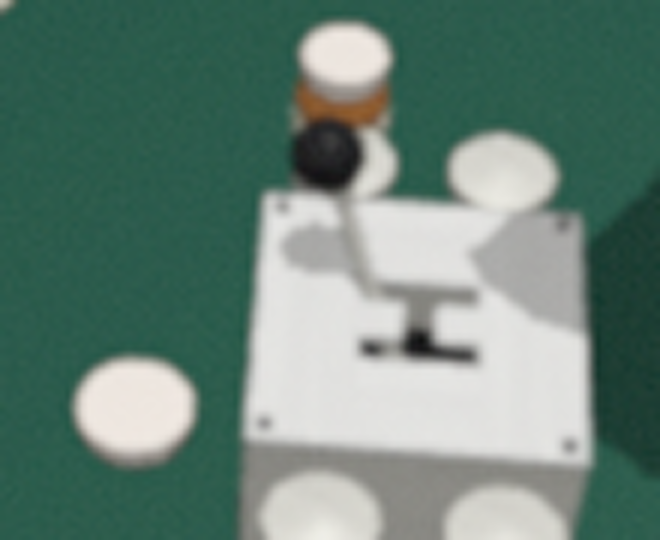

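View pics/t10c.png

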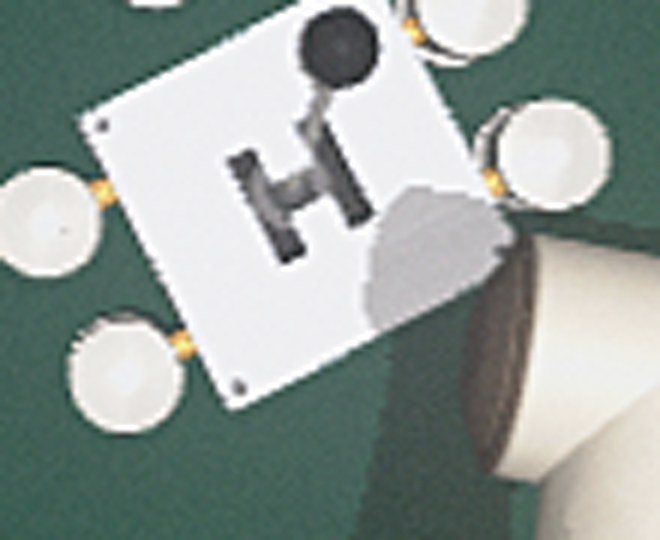

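```bash
python3 - <<'E'
from h import *
S=arm.get_image('side');T=arm.get_image('top')
fit(S,np.array([327,155])/6+[230,130]-.4);fit(T,np.array([340,47])/6+[250,180]-.4)
print(arm.job_done())
E
```

```text
across,fore [0.291 0.361]
across,fore [0.294 0.336]
the job is handed in; nothing more can be done
None
```

The lever is fully home in the third slot, and I handed the job in after about 17 s of robot time, with the arm clear of everything.

I pushed the knob with the outside of the shut fingers in three moves. It went out of the second slot to the cross channel (stopping just short of centre), across to the right, then forward to the stop. It did not enter the first or fourth slot.

- **Lever position:** After I backed off, the side camera gave across 0.291 and fore 0.361; the top camera gave 0.294 and 0.336. The two disagree by about 0.025 rad on fore, and 0.361 is beyond the mechanical stop at 0.34. I put that down to calibration error.
- **At the stop:** The push force rose from under 1 N to about 8 N while the knob stopped moving in the picture. It stayed in place once I withdrew.
- **Other objects:** The beaker, jar and wrench were found where they started, to within about 4 mm. The side camera put the dish 7 mm from its first reading, but the top camera agreed to about 2 mm and it looks unmoved in the pictures. The contact force reading at the end was about zero.

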